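Zero the coating gauge on its bare-copper reference

TASK

Zero the coating-thickness pen: on the grey wedge block, pull the sprung dust slide out by its knob until it clicks open at its stop and stays open by itself, then lift the pen gauge out of its wooden stand and hold its foot inside the ring engraved on the copper disc, square to that sloping disc, pressed lightly until the sprung sleeve is home. Finish like that, still holding the pen pressed on the spot and touching nothing else of the block, and do not shift the other things on the bench.

Things in the scene. Friction and masses are not known exactly. Their poses are not given: they have to be found in the camera images.
- zero_block: fixed grey wedge-shaped block, 96 mm (its x) by 150 mm (its y); origin at the centre of its underside on the table. Its upper face slopes 15 degrees about its y axis: 22 mm high at the edge towards the robot (-x), 48 mm at the far edge. Two steel rails run along the face (block y); their tops stand 10 mm above the face. Its yaw varies by up to 0.4 rad
- zero_disc: bare copper disc, 45 mm across, let into the sloping face of zero_block near the -y end; origin at the centre of its surface, z square out of the surface (leaning 15 degrees from vertical, towards the block's -x, the robot's side), y along the block's y, x up the slope. Hidden under the dust slide at the start. It is engraved with a ring of 30 mm inner diameter about its centre
- zero_spot (a point): centre of the engraved ring on the copper disc's surface, axes as zero_disc; at block coordinates (-0.0003, -0.035, 0.0360)
- zero_slide (a joint): travel in m of the aluminium dust slide (62 mm square, 3 mm thick) along the block's +y: 0 shut over the disc, 0.062 at its stop. A spring draws it shut (1.3 N at 0, 2.8 N at the stop); a spring ball resists at about 0.050 to 0.055 (up to about 11 N in all), snaps behind a ridge past 0.055 and then keeps the slide open at about 0.059 by itself
- slide_knob (a point): middle of the grip of the round knurled knob on the dust slide: 14 mm diameter, 32 mm tall, standing square on the slide (along the disc's z); this point is 24 mm above the slide's top and 8 mm below the knob's top, on its axis. Moves with the slide
- gauge_stand: fixed wooden pen stand: a block 54 x 54 mm on a foot 82 x 82 x 10 mm, 65 mm tall in all; origin at the centre of its underside; an upright hole of 29 mm in its middle holds the pen
- gauge: pen gauge, 120 to 200 g, 124 mm long, round: origin at the centre of its foot with the sleeve free, z along the pen to its top. Steel sleeve 20 mm diameter from 0 to 11 mm, barrel 24 mm diameter to 52 mm, black collar 34 mm diameter at 52 to 56 mm, handle 30 mm diameter from 56 to 124 mm (small display on its -x side). Starts upright in the stand, hanging by its collar, foot 13 mm above the table, top 137 mm above the table; held by nothing but its weight
- gauge_foot (a point): centre of the flat underside of the pen's sprung sleeve (20 mm diameter), axes as the gauge
- gauge_sleeve (a joint): how far in m the sprung sleeve is pushed up into the pen: 0 free, 0.008 home. Its spring takes 2 N to start and 6 N at home (0.5 N per mm); the pen reads from 0.006 on; beyond home the contact is hard
- loupe: bystander: black stand loupe, 39 mm across, 40 mm tall, origin under its centre
- tape_b: bystander: black roll of tape, 54 mm across, 18 mm tall, origin under its centre
- burnisher: bystander: burnisher with dark handle lying flat, 190 mm along its y, 18 mm thick, origin under its middle
- needle: bystander: etching needle with red-brown handle lying flat, 150 mm along its y, 10 mm thick, origin under its middle
- ink_tube_a: bystander: ink tube lying flat, 109 mm along its y, 38 mm wide, 26 mm tall, origin under its middle
- clip_a: bystander: black bulldog clip, 40 x 22 mm, 40 mm tall, origin under its centre
Not all that is in view belongs to the job. What is shaped like the gauge_stand but purple or red is not meant.

How it is judged (in metres and radians):
On the way, in this order (a step that is already met when the one before it is completed fails the run):
1. the dust slide is pulled out past its click (55 mm), at its stop (value of joint zero_slide above 0.057 m), for 0.2 s.
2. with the slide open, the pen is lifted clear of the stand in the fingers (height (world z) of gauge above 0.07 m and contact force between the fingers and gauge above 1 N and value of joint zero_slide above 0.057 m), for 0.2 s.
At the end, for the whole second after the job is handed in: Slide open by itself (past 56 mm, robot off the block); pen held in the fingers, clear of the stand and still: foot within 5.5 mm of the ring centre, axis within 0.09 rad of square to the disc, sleeve in at least 6 of 8 mm, 3 to 18 N on the copper (value of joint zero_slide above 0.056 m and contact force between the arm and zero_block below 0.1 N and distance between gauge_foot and zero_spot below 0.0055 m and angle between the z axis of gauge and the z axis of zero_disc, either way round below 0.09 rad and value of joint gauge_sleeve above 0.006 m and contact force between gauge and zero_disc between 3 and 18 N and contact force between gauge and gauge_stand below 0.1 N and contact force between the fingers and gauge above 1 N and linear speed of gauge below 0.01 m/s); the arm keeps its last pose, push and grip.
It fails at once if the pen is pressed on the copper with more than 25 N (contact force between gauge and zero_disc above 25 N).
It fails at once if another thing on the bench is shifted by more than 25 mm (distance of any of loupe, tape_b, clip_a, burnisher, needle, ink_tube_a from where it was at the start of the episode above 0.025 m).
It also fails if it takes over 61 s, if anything falls off the work surface, if the arm or the gripper's body presses on something with over 40 N, if the wrist force passes 120 N, or if a joint passes its speed limit or range.

ROBOT

A 6-joint arm with a two-finger parallel gripper is mounted at the origin on a cart in front of the work surface, level with it; the furniture and walls round the work are solid. World frame = base frame: x ahead of the robot, y to its left, z up, the work surface at z = 0. Lengths are in mm, angles in degrees, forces in N, time in s.
With the tool pointing down it reaches from about 350 to 850 mm from the base axis. Payload 8.1 kg.
Tool frame: the origin (TCP) lies at the centre of the arm's flange, where the gripper is bolted on; the fingertips stand 173 mm ahead of it and the grasp point (between the pads) lies 155 mm ahead of it; z points along the fingers, y is the line along which they close (so a half turn about z gives the same grasp; the last joint's range is limited). The gripper opens to 85 mm and grips with 20 to 120 N. Pads are 22 mm wide; open, the fingers measure 114 mm over their backs; the gripper's body (76 mm by 85 mm) begins 54 mm behind the grasp point. The pads swing forward as they close: fully open they stand 13 mm farther back than shut.
Start: joints at [-81.268, 7.471, 85.268, -0, 87.261, -4.893], TCP at [141.36, -583.116, 404.692] pointing down, gripper open.
Joint ranges: [-169.43, 169.43], [-51.17, 129.36], [1.28, 143.12], [-76.62, 256.62], [0, 156.53], [-152.29, 152.29]. Speed limits (degrees/s): [136.94, 136.94, 159.86, 180, 180, 180].

INTERFACE

Orientations are given as [roll, pitch, yaw] about the fixed x, y, z axes, in that order (R = Rz(yaw) Ry(pitch) Rx(roll)).
In Python, from bench import * gives the robot as it stands.
- The arm moves only by the shell command python3 -m jog 'ROWS' [FORCE]. ROWS is text: rows parted by semicolons, each of 7 numbers parted by spaces: the shift along the tool's x, y, z scaled (see below), then the turn, a rotation vector about the tool's x, y, z scaled (see below), then the closure, from -1 (fully open) to 1 (shut). In form: tx ty tz wx wy wz hand; .... A call has 1 to 5 rows; each row shifts and turns the commanded pose from where the row before left it, along the tool's axes as they then stand; what a row does not reach is not made up. The controller multiplies each number of a shift by 0.1 m and each number of a turn by 60 degrees. A row lasts 1/8 s, in which the tool goes at most 62.5 mm and 10.7 degrees, less where a joint would pass 70% of its speed; a pose out of reach is approached as far as the arm can. A call with a number of a shift or a turn outside -1 to 1 is refused whole. A call with a gripper value outside its range is refused whole. The fingers move at their own pace and stop on an object; FORCE is the grip in N (left out, the last holds). Time passes only in rows, so rows that do not move let the fingers close. It gives the time, the measured TCP pose, the force, the opening and the grip force at its end, in the units of the state.
- sense(): the state, without advancing time (a new reading comes with each control period).
- snapshot(name): name is "side" or "top" or "wrist"; returns a dict with "img" (420x560x3 uint8, red, green, blue), "fx", "fy", "cx", "cy" (pixels), "extrinsics" (4x4, takes a point from camera to world coordinates). Camera axes: x right, y down, z forward; pixel columns grow to the right and rows downward; lengths in mm; the calibration is good to about 2 mm. A picture is of the moment at which its call begins. There is no depth.
- hand_in(): hands the job in; it is judged then, once.
The state is a dict: "time": time; "joint_pos": joint angles; "qd": joint speeds; "joint_efforts": joint torques, N m; "tool_pos": TCP position; "tcp_rot": TCP orientation; "ft_force": force on the tool from outside, world axes, zero at the start; "wrist_torque": the same for the moment, N m; "finger_gap": finger opening in mm; "grip_force": force on a finger pad.
Only numpy, scipy, OpenCV 4.12 (cv2) and the standard library are available. Lean on these libraries where they do the work, as an engineer would, in place of code of your own. Each camera call takes 0.05 s, during which the arm holds its last target. There are 200 camera calls.

## Working session

There is one attempt and no reset: what is moved stays moved. The work goes in short steps, Python scripts to look and compute and a shell command to move; the robot and the scene stay as the last step left them, time stands still between calls to the robot, and variables do not carry over. Pictures are saved under pics/ and viewed, at most 13 in all, crops included, and the job is handed in when it is done.

```bash
mkdir -p pics; ls; python3 - <<'E'
from bench import *
import cv2
for n in ("side","top"):
    s=snapshot(n); cv2.imwrite(f"pics/{n}0.png",s["img"][:,:,::-1]); print(n,s["fx"],s["cx"],s["cy"]); print(s["extrinsics"])
print(sense())
E
```

```text
pics
side 505.1218855992559 271.33028080732015 206.77816548974965
[[ 9.92488525e-01 -6.32683212e-02  1.04707435e-01  4.94091743e+02]
 [-1.22157977e-01 -4.66138291e-01  8.76237709e-01 -9.48748306e+02]
 [-6.62994394e-03 -8.82446720e-01 -4.70365635e-01  6.23462972e+02]
 [ 0.00000000e+00  0.00000000e+00  0.00000000e+00  1.00000000e+00]]
top 407.3827709125571 283.6728919332949 204.51973053548534
[[ 1.76351744e-03 -9.93958394e-01  1.09743342e-01  4.91422990e+02]
 [-9.99998432e-01 -1.77084470e-03  3.06963216e-05  5.83330681e+01]
 [ 1.63827549e-04 -1.09743224e-01 -9.93959958e-01  1.15997520e+03]
 [ 0.00000000e+00  0.00000000e+00  0.00000000e+00  1.00000000e+00]]
{'time': 0.1, 'joint_pos': array([-8.12681110e+01,  7.51174721e+00,  8.53244076e+01, -4.93878825e-05,
        8.72613579e+01, -4.89403516e+00]), 'qd': array([ 0.00950786, -0.01235977, -0.19181596,  0.07921931,  0.01594668,
        0.01074393]), 'joint_efforts': array([ 1.05321647e-03, -5.70951176e+01, -5.01940405e+01, -2.50218282e-04,
        7.97011424e-03,  5.13484338e-05]), 'tool_pos': array([ 141.32873882, -582.90151676,  403.72589592]), 'tcp_rot': array([-1.79902839e+02, -8.26997334e-03,  1.36259196e+01]), 'ft_force': array([ 0.17637875, -0.58955385, -1.32023617]), 'wrist_torque': array([ 0.03237818,  0.00552933, -0.00115889]), 'grip_force': 0.0, 'finger_gap': 85.23599004397056}
```

View pics/top0.png

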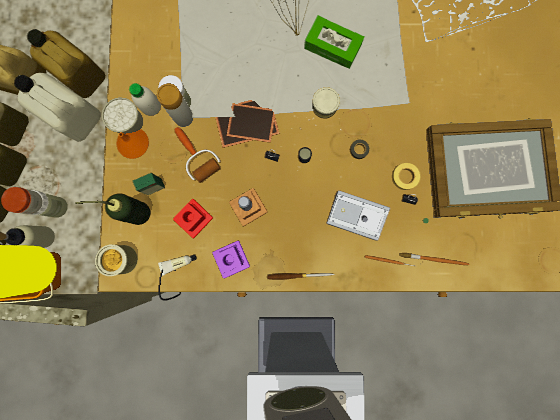

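View pics/side0.png

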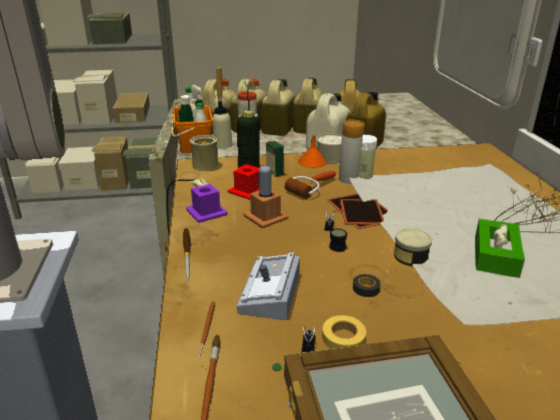

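The top view shows the block at about (358,215) and the wooden stand with the pen at about (248,206). I'll enlarge both.

```bash
python3 - <<'E'
import cv2,numpy as np
t=cv2.imread("pics/top0.png");s=cv2.imread("pics/side0.png")
a=cv2.resize(t[180:250,320:400],(400,350),interpolation=2);b=cv2.resize(s[245:325,230:310],(400,400),interpolation=2)
c=cv2.resize(t[180:240,215:285],(400,343),interpolation=2)
d=cv2.resize(s[155:230,230:305],(240,240),interpolation=2)
o=np.zeros((600,800,3),np.uint8);o[:300,:400]=a[:300];o[:400,400:]=b;o[300:600,:400]=c[:300];o[400:600,400:640]=d[:200]
cv2.imwrite("pics/c0.png",o)
E
```

```text
(no output)
```

View pics/c0.png

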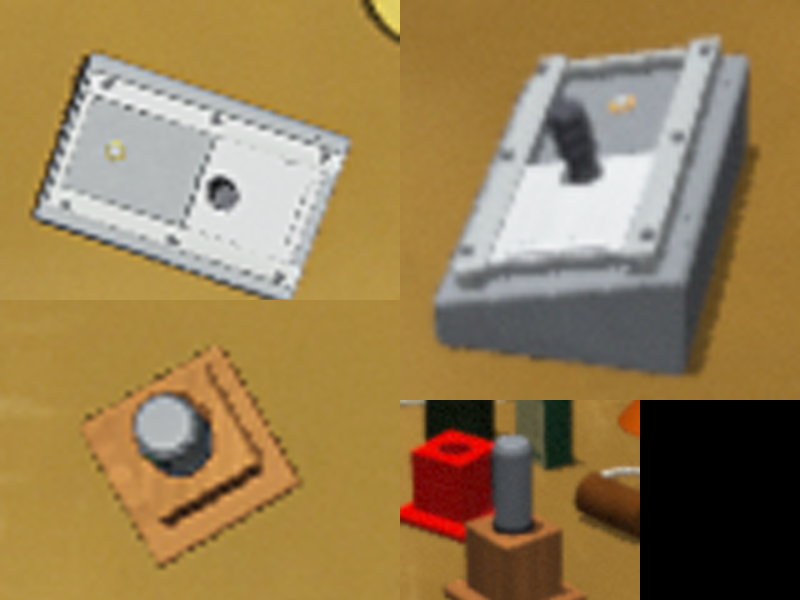

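```bash
cat > h.py <<'E'
from bench import *
import cv2, numpy as np
from scipy.spatial.transform import Rotation as Ro
np.set_printoptions(precision=4,suppress=True)
def ray(s,u,v):
    E=np.array(s["extrinsics"]); d=E[:3,:3]@[(u-s["cx"])/s["fx"],(v-s["cy"])/s["fy"],1]
    return E[:3,3],d/np.linalg.norm(d)
def onz(s,u,v,z):
    o,d=ray(s,u,v); return o+d*(z-o[2])/d[2]
def tri(rs):
    A=sum(np.eye(3)-np.outer(d,d) for o,d in rs); b=sum((np.eye(3)-np.outer(d,d))@o for o,d in rs)
    return np.linalg.solve(A,b)
def proj(s,p):
    E=np.array(s["extrinsics"]); c=E[:3,:3].T@(np.asarray(p)-E[:3,3]); return s["cx"]+s["fx"]*c[0]/c[2], s["cy"]+s["fy"]*c[1]/c[2]
def pose():
    q=sense(); return np.array(q["tool_pos"]),Ro.from_euler("xyz",q["tcp_rot"],degrees=True)
def go(tp,tR):   # units for jog: shift if made before turning / after turning, turn
    p,R=pose(); d=np.asarray(tp)-p
    print("shift-before",R.inv().apply(d)/100,"shift-after",tR.inv().apply(d)/100,"turn",(R.inv()*tR).as_rotvec(degrees=True)/60)
def tool(z,y):   # tool frame from z and approximate closing line y
    z=z/np.linalg.norm(z); y=y-z*(y@z); y/=np.linalg.norm(y); return Ro.from_matrix(np.c_[np.cross(y,z),y,z])
E
python3 - <<'E'
from h import *
t=snapshot("top");s=snapshot("side")
P=[onz(t,320+u/5-.1,180+v/5-.1,z) for u,v,z in((90,52,48),(350,140,48),(293,300,22),(35,217,22))]
P=np.array(P);print(P)
y1=P[0]-P[1];y2=P[3]-P[2];x1=P[0]-P[3];x2=P[1]-P[2]
yv=y1+y2; xv=x1+x2
print("len",[np.linalg.norm(v[:2]) for v in(y1,y2,x1,x2)],"yaw",np.degrees(np.arctan2(-yv[0],yv[1])),np.degrees(np.arctan2(xv[1],xv[0])),"c",P.mean(0))
kt=tri([ray(t,364.4,218),ray(s,263,265.6)]);print("knobtop",kt)
pt=tri([ray(t,243.8,200.9),ray(s,265.3,167.5)]);print("pentop",pt, onz(t,243.8,200.9,137))
E
```

```text
[[ 653.9023  -91.0578   48.    ]
 [ 605.3847 -233.1092   48.    ]
 [ 518.4485 -205.7829   22.    ]
 [ 564.4505  -62.5952   22.    ]]
len [np.float64(150.10852559704435), np.float64(150.39579842354485), np.float64(93.8708413125455), np.float64(91.1297313598436)] yaw -18.333625586154398 -17.551380991004763 c [ 585.5465 -148.1363   35.    ]
knobtop [ 573.6856 -157.4616   73.2802]
pentop [613.043  159.2754 136.535 ] [613.3994 159.2109 137.    ]
```

```bash
cat >> h.py <<'E'
def blk(yaw):
    c,s=np.cos(np.radians(yaw)),np.sin(np.radians(yaw)); return np.array([c,s,0]),np.array([-s,c,0])
def nrm(yaw): return -np.sin(np.radians(15))*blk(yaw)[0]+np.cos(np.radians(15))*np.array([0,0,1.])
E
python3 - <<'E'
from h import *
yaw=-18; n=nrm(yaw);bx,by=blk(yaw)
k=np.array([573.7,-157.5,73.3])-8*n; print(k)
go(k+n*(155+110),tool(-n,-by))
E
```

```text
[ 575.6692 -158.1398   65.5726]
shift-before [ 4.6377 -3.4645  0.8294] shift-after [ 1.8458 -5.3827  1.3488] turn [-0.07    0.2438  0.5239]
```

```bash
python3 -m jog '0.46 -0.346 0.083 0 0 0 -1;0.46 -0.346 0.083 0 0 0 -1;0.46 -0.346 0.083 0 0 0 -1;0.46 -0.346 0.083 0 0 0 -1;0.46 -0.346 0.083 0 0 0 -1' 60; python3 -m jog '0.46 -0.346 0.083 0 0 0 -1;0.46 -0.346 0.083 0 0 0 -1;0.46 -0.346 0.083 0 0 0 -1;0.46 -0.346 0.083 0 0 0 -1;0.46 -0.346 0.083 0 0 0 -1';  python3 -m jog '0 0 0 -0.0175 0.061 0.131 -1;0 0 0 -0.0175 0.061 0.131 -1;0 0 0 -0.0175 0.061 0.131 -1;0 0 0 -0.0175 0.061 0.131 -1;0 0 0 0 0 0 -1'
python3 - <<'E'
from h import *
w=snapshot("wrist");cv2.imwrite("pics/w1.png",w["img"][:,:,::-1])
yaw=-18; n=nrm(yaw);k=np.array([575.7,-158.1,65.6])
go(k+n*(155+110),tool(-n,-blk(yaw)[1]))
print("knob top pred",proj(w,k+8*n),w["fx"],w["cx"],w["cy"]);print(w["extrinsics"])
E
```

```text
time: 0.82
tool_pos: [324.9, -359.2, 362.9]
tcp_rot: [180.0, -0.0, 13.6]
ft_force: [1.5, 0.4, -0.3]
finger_gap: 85.0
grip_force: 0.0
time: 1.45
tool_pos: [507.8, -136.8, 321.5]
tcp_rot: [180.0, -0.0, 13.6]
ft_force: [0.9, -0.8, -0.1]
finger_gap: 85.6
grip_force: 0.0
time: 2.08
tool_pos: [506.5, -138.2, 321.5]
tcp_rot: [179.9, -15.0, -17.9]
ft_force: [-0.2, -0.5, 0.2]
finger_gap: 85.4
grip_force: 0.0
shift-before [ 0.0312 -0.0252  0.0088] shift-after [ 0.0311 -0.0253  0.0088] turn [0.0006 0.0007 0.0031]
knob top pred (np.float64(279.3533676228904), np.float64(215.76933524171133)) 333.7237796903541 281.66186841105554 211.0709061180551
[[  -0.308    -0.9491   -0.0652  592.1336]
 [  -0.9514    0.3073    0.0205 -165.0152]
 [   0.0006    0.0683   -0.9977  313.4577]
 [   0.        0.        0.        1.    ]]
```

View pics/w1.png

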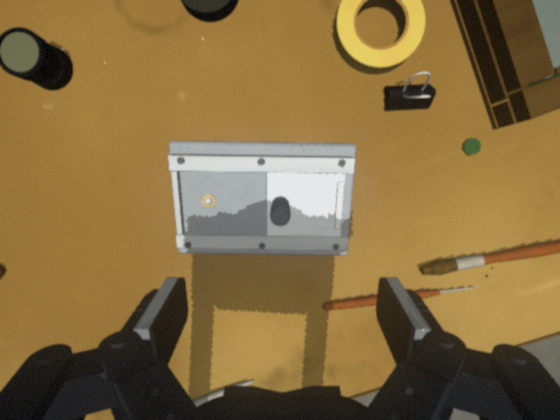

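The wrist view shows the knob at about (280,212), matching the prediction of (279,216), and the block's corners at about (170,143), (355,143), (346,254) and (178,253). The grasp line is on the knob. Next I refine the block pose and work out the descent.

```bash
python3 - <<'E'
from h import *
w=snapshot("wrist");im=w["img"]
hsv=cv2.cvtColor(im,cv2.COLOR_RGB2HSV)
m=((hsv[...,1]<60)&(hsv[...,2]>70)).astype(np.uint8);m[:130]=0;m[265:]=0;m[:,:150]=0;m[:,375:]=0
m=cv2.morphologyEx(m,cv2.MORPH_CLOSE,np.ones((9,9)))
c=max(cv2.findContours(m,0,2)[0],key=cv2.contourArea)
h=cv2.approxPolyDP(cv2.convexHull(c),5,True)[:,0];print(h.tolist())
d=(im.max(2)<75).astype(np.uint8);d[:185]=0;d[235:]=0;d[:,:262]=0;d[:,300:]=0
y,x=np.nonzero(d);print("knob",x.min(),x.max(),y.min(),y.max(),x.mean(),y.mean())
P=[]
for a,z in(((0,0),48),((1,0),48),((1,1),22),((0,1),22)):
    i=np.argmax(h@[[-1,1][a[0]],[-1,1][a[1]]]); P.append(onz(w,*h[i],z))
P=np.array(P);print(P,P.mean(0)); v=P[0]-P[1]+P[3]-P[2];u=P[0]-P[3]+P[1]-P[2]
print(np.linalg.norm(v)/2,np.linalg.norm(u[:2])/2,np.degrees(np.arctan2(-v[0],v[1])))
E
```

```text
[[169, 142], [354, 144], [346, 253], [180, 252]]
knob 272 287 201 211 277.8048780487805 204.9512195121951
[[ 653.5426  -91.8875   48.    ]
 [ 607.5723 -229.8643   48.    ]
 [ 520.1791 -201.726    22.    ]
 [ 565.9133  -62.4737   22.    ]] [ 586.8018 -146.4879   35.    ]
146.00144557915291 92.12103212934583 -18.303678802836554
```

```bash
python3 -m jog '0.03 -0.02 0.3 0 0 0 0;0 0 0.3 0 0 0 0;0 0 0.25 0 0 0 0;0 0 0.15 0 0 0 0;0 0 0.08 0 0 0 0' 60; python3 -m jog '0 0 0 0 0 0 1;0 0 0 0 0 0 1;0 0 0 0 0 0 1;0 0 0 0 0 0 1;0 0 0 0 0 0 1'
python3 - <<'E'
from h import *
w=snapshot("wrist");cv2.imwrite("pics/w2.png",w["img"][:,:,::-1])
E
```

```text
time: 2.8
tool_pos: [537.0, -146.3, 217.4]
tcp_rot: [179.9, -15.0, -17.9]
ft_force: [0.0, -0.6, -0.2]
finger_gap: 42.1
grip_force: 0.0
time: 3.42
tool_pos: [537.1, -146.4, 219.0]
tcp_rot: [179.9, -15.1, -18.0]
ft_force: [-5.0, 0.3, 6.2]
finger_gap: 11.9
grip_force: 59.3
```

View pics/w2.png

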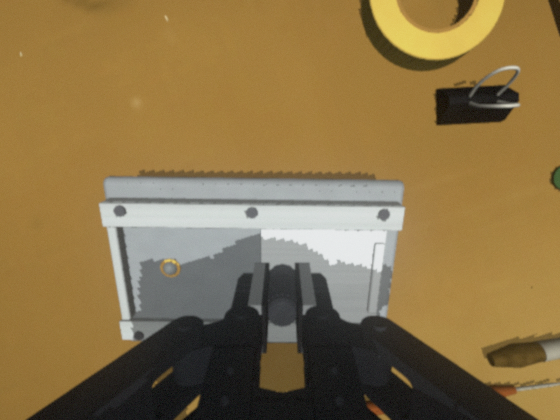

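The knob is between the pads, with the slide's edge at column 262 of the image. Pulling along block +y, which is tool −y.

```bash
python3 -m jog '0 -0.1 -0.01 0 0 0 1;0 -0.1 -0.01 0 0 0 1;0 -0.1 0 0 0 0 1;0 -0.1 0 0 0 0 1;0 -0.05 0 0 0 0 1'; python3 -m jog '0 -0.05 0 0 0 0 1;0 -0.05 0 0 0 0 1;0 -0.03 0 0 0 0 1;0 -0.03 0 0 0 0 1;0 -0.02 0 0 0 0 1'
```

```text
time: 4.1
tool_pos: [551.1, -103.1, 219.3]
tcp_rot: [179.9, -15.2, -18.0]
ft_force: [15.1, -7.7, -17.2]
finger_gap: 12.2
grip_force: 59.1
time: 4.72
tool_pos: [556.5, -87.2, 219.3]
tcp_rot: [179.8, -15.2, -18.0]
ft_force: [13.5, -19.0, -17.7]
finger_gap: 12.0
grip_force: 59.3
```

```bash
python3 -m jog '0 0 0.01 0 0 0 1;0 0 0.01 0 0 0 1;0 0.01 0 0 0 0 1'; python3 -m jog '0 0 0 0 0 0 0;0 0 0 0 0 0 0;0 0 0 0 0 0 0'; python3 -m jog '0 0 -0.1 0 0 0 0;0 0 -0.3 0 0 0 0;0 0 -0.5 0 0 0 0;0 0 -0.2 0 0 0 -1; 0 0 0 0 0 0 -1'
python3 - <<'E'
from h import *
w=snapshot("wrist");cv2.imwrite("pics/w3.png",w["img"][:,:,::-1])
p=np.array([613.2,159.2,137]);tz=np.array([0,0,-1.])
print(pose()[0]);go([613.2,159.2,105+155+90],tool(tz,-blk(-18)[1]))
E
```

```text
time: 5.1
tool_pos: [556.7, -87.8, 219.1]
tcp_rot: [179.9, -15.2, -18.0]
ft_force: [1.0, -2.3, 2.3]
finger_gap: 12.0
grip_force: 62.0
time: 5.48
tool_pos: [555.9, -86.9, 217.8]
tcp_rot: [180.0, -15.0, -18.0]
ft_force: [0.6, 1.3, 0.4]
finger_gap: 42.8
grip_force: 0.0
time: 6.1
tool_pos: [529.5, -78.4, 327.3]
tcp_rot: [180.0, -15.3, -18.0]
ft_force: [0.0, 0.5, -0.5]
finger_gap: 77.3
grip_force: 0.0
[529.1032 -78.3156 325.3036]
shift-before [ 0.1286 -2.5186 -0.2227] shift-after [ 0.0658 -2.5188 -0.247 ] turn [ 0.0006 -0.2527  0.0001]
```

View pics/w3.png

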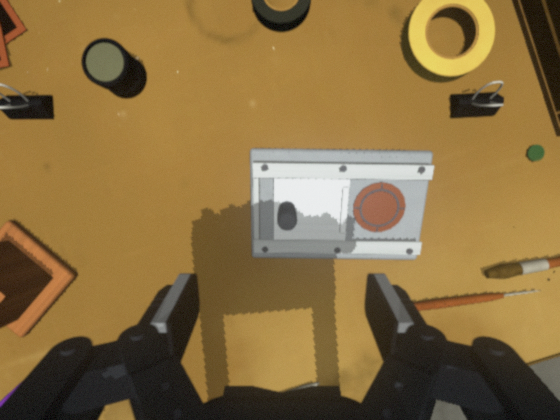

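The slide is open, with the knob at (287,215) and the copper disc uncovered at (379,207). Next I locate the spot and move over the pen.

```bash
python3 - <<'E'
from h import *
w=snapshot("wrist");hsv=cv2.cvtColor(w["img"],cv2.COLOR_RGB2HSV);h=hsv[...,0]
m=(((h<9)|(h>172))&(hsv[...,1]>90)).astype(np.uint8);m[:170]=0;m[245:]=0;m[:,:340]=0;m[:,420:]=0
c=max(cv2.findContours(m,0,1)[0],key=cv2.contourArea);e=cv2.fitEllipse(cv2.convexHull(c));print(e)
S=onz(w,*e[0],36);bx,by=blk(-18.2);print("spot",S,"block model",np.array([586.2,-147.3,36])-35*by-.3*bx)
t=snapshot("top");hsv=cv2.cvtColor(t["img"],cv2.COLOR_RGB2HSV);h=hsv[...,0]
m=(((h<9)|(h>172))&(hsv[...,1]>90)).astype(np.uint8);m[:200]=0;m[240:]=0;m[:,:350]=0;m[:,395:]=0
y,x=np.nonzero(m);print(len(x),onz(t,x.mean(),y.mean(),36))
E
python3 -m jog '0.026 -0.5 -0.05 0 0 0 -1;0.026 -0.5 -0.05 0 0 0 -1;0.026 -0.5 -0.05 0 0 0 -1;0.026 -0.5 -0.05 0 0 0 -1;0.026 -0.5 -0.05 0 0 0 -1';python3 -m jog '0 0 0 0 -0.13 0 -1;0 0 0 0 -0.123 0 -1;0 0 0 0 0 0 -1'
python3 - <<'E'
from h import *
w=snapshot("wrist");cv2.imwrite("pics/w4.png",w["img"][:,:,::-1])
print(pose()[0],pose()[1].as_euler("xyz",True),proj(w,[613.2,159.2,137]))
E
```

```text
time: 6.82
tool_pos: [612.0, 159.1, 349.3]
tcp_rot: [179.8, -14.9, -18.0]
ft_force: [0.2, 0.2, 0.8]
finger_gap: 85.1
grip_force: 0.0
time: 7.2
tool_pos: [612.4, 157.2, 348.9]
tcp_rot: [179.8, 0.3, -18.0]
ft_force: [0.9, -0.4, -0.5]
finger_gap: 85.3
grip_force: 0.0
[612.2892 157.165  349.2891] [179.8555   0.1622 -18.0552] (np.float64(278.7520071231144), np.float64(244.72607331724538))Traceback (most recent call last):
  File "<stdin>", line 4, in <module>
cv2.error: OpenCV(4.12.0) /io/opencv/modules/imgproc/src/shapedescr.cpp:361: error: (-201:Incorrect size of input array) There should be at least 5 points to fit the ellipse in function 'fitEllipseNoDirect'
```

View pics/w4.png

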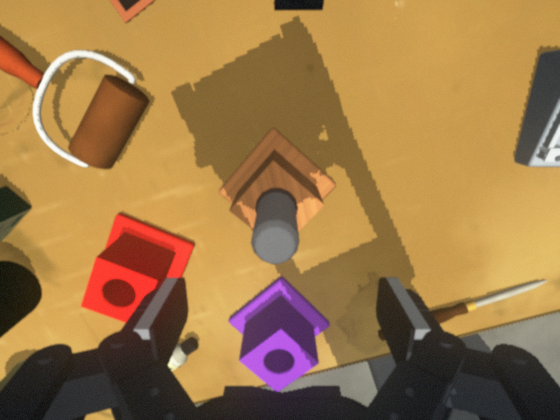

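The wrist view shows the pen top as a circle centred at about (276,240) above the wooden stand. The purple stand at (280,335) is not the target.

```bash
python3 - <<'E'
from h import *
w=snapshot("wrist");hsv=cv2.cvtColor(w["img"],cv2.COLOR_RGB2HSV)
m=((hsv[...,1]<60)&(hsv[...,2]>75)).astype(np.uint8);m[:215]=0;m[270:]=0;m[:,:245]=0;m[:,305:]=0
y,x=np.nonzero(m);yb=y.max();print(x.min(),x.max(),yb)
cx=(x.min()+x.max())/2; P=onz(w,276,240,137);print("pen",P)
o,d=ray(w,276,240)
r=333.7*15/((o[2]-137));print("r px",r,"centre row from bottom",yb+.5-r)
go([P[0],P[1],260],tool(np.array([0,0,-1.]),-blk(-18)[1]))
t=snapshot("top");hsv=cv2.cvtColor(t["img"],cv2.COLOR_RGB2HSV);h=hsv[...,0].astype(int)
print(t["img"][219,358:380].tolist())
E
```

```text
252 297 263
pen [616.9607 159.6443 137.    ]
r px 27.623615589972 centre row from bottom 235.876384410028
shift-before [ 0.0405 -0.04    0.898 ] shift-after [ 0.0389 -0.038   0.8981] turn [ 0.0021  0.0017 -0.0007]
[[214, 215, 215], [215, 217, 217], [182, 187, 188], [177, 184, 188], [165, 131, 116], [175, 114, 74], [134, 115, 110], [172, 118, 89], [174, 116, 78], [174, 116, 80], [173, 116, 78], [173, 114, 76], [174, 116, 80], [175, 117, 79], [173, 115, 77], [173, 115, 79], [176, 117, 80], [177, 116, 77], [133, 112, 109], [169, 113, 81], [173, 144, 127], [178, 182, 182]]
```

```bash
python3 -m jog '0.03 -0.035 0.3 0 0 0 -1;0 0 0.3 0 0 0 -1;0 0 0.2 0 0 0 -1;0 0 0.1 0 0 0 -1;0 0 0 0 0 0 -1'; python3 -m jog '0 0 0 0 0 0 1;0 0 0 0 0 0 1;0 0 0 0 0 0 1;0 0 0 0 0 0 1' 60;python3 -m jog '0 0 0 0 0 0 1;0 0 -0.1 0 0 0 1;0 0 -0.2 0 0 0 1;0 0 -0.3 0 0 0 1;0 0 -0.2 0 0 0 1'
python3 - <<'E'
from h import *
w=snapshot("wrist");cv2.imwrite("pics/w5.png",w["img"][:,:,::-1])
s=snapshot("side");cv2.imwrite("pics/s5.png",s["img"][:,:,::-1])
p,R=pose();print(p);g=p+R.apply([0,0,155])
t=snapshot("top");hsv=cv2.cvtColor(t["img"],cv2.COLOR_RGB2HSV);h=hsv[...,0]
m=((h<13)&(hsv[...,1]>90)).astype(np.uint8);m[:205]=0;m[235:]=0;m[:,:358]=0;m[:,385:]=0
y,x=np.nonzero(m);print(len(x),x.mean(),y.mean(),x.min(),x.max(),y.min(),y.max(),onz(t,x.mean(),y.mean(),36))
bx,by=blk(-18.2);print("block model",np.array([586.2,-147.3,36])-35*by-.3*bx)
print("side proj of foot, top", proj(s,g-[0,0,92]),proj(s,g+[0,0,32]))
E
```

```text
time: 7.98
tool_pos: [615.5, 159.9, 261.3]
tcp_rot: [179.9, 0.2, -18.0]
ft_force: [-0.1, 0.4, 0.2]
finger_gap: 85.3
grip_force: 0.0
time: 8.48
tool_pos: [616.1, 160.0, 262.5]
tcp_rot: [180.0, 0.1, -18.0]
ft_force: [-0.1, -0.1, 3.3]
finger_gap: 29.1
grip_force: 59.3
time: 9.1
tool_pos: [616.3, 160.0, 344.6]
tcp_rot: [-180.0, 0.0, -18.0]
ft_force: [0.3, -0.6, -0.6]
finger_gap: 28.8
grip_force: 59.1
[616.9127 160.1383 345.8461]
152 369.99342105263156 219.125 363 377 212 226 [ 575.3186 -180.374    36.    ]
block model [ 574.9833 -180.4553   36.    ]
side proj of foot, top (np.float64(267.39957901563264), np.float64(181.41923201868073)) (np.float64(266.8501724062162), np.float64(133.04343977965868))
```

View pics/w5.png

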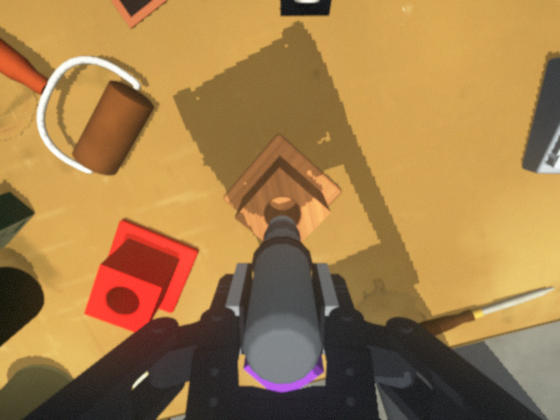

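View pics/s5.png

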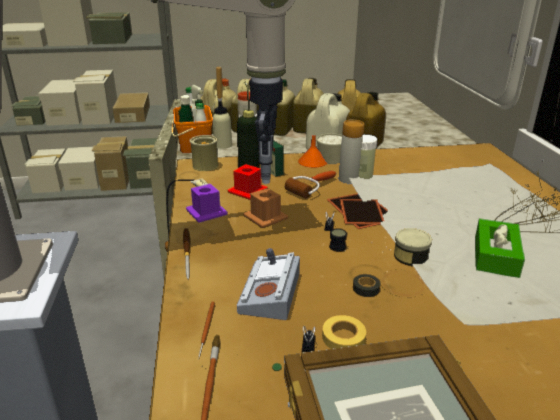

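The pen is in the fingers, with its foot at about (266,180) in the side view, as predicted. In that view the copper disc is uncovered at (266,290). Next I plan the hover over the spot.

```bash
python3 - <<'E'
from h import *
n=nrm(-18.2);S=np.array([575.2,-180.4,36]);
go(S+n*(249+60),tool(-n,-blk(-18.2)[1]))
E
```

```text
shift-before [-0.1398  3.3625  0.0893] shift-after [-0.1476  3.3629  0.0556] turn [-0.0011  0.2494  0.0032]
```

```bash
python3 -m jog '-0.02 0.48 0 0 0 0 1;-0.02 0.48 0 0 0 0 1;-0.02 0.48 0.02 0 0 0 1;-0.02 0.48 0.02 0 0 0 1;-0.02 0.48 0.02 0 0 0 1';python3 -m jog '-0.02 0.48 0.02 0 0 0 1;-0.02 0.48 0.01 0.001 0.06 0.001 1;0 0 0 0 0.065 0.001 1;0 0 0 0 0.065 0.001 1;0 0 0 0 0.06 0 1'
python3 - <<'E'
from h import *
n=nrm(-18.2);S=np.array([575.2,-180.4,36]);
go(S+n*(249+15),tool(-n,-blk(-18.2)[1]));print(sense()["ft_force"])
E
```

```text
time: 9.88
tool_pos: [531.0, -66.4, 334.2]
tcp_rot: [179.9, 0.3, -18.0]
ft_force: [0.0, -0.4, -1.7]
finger_gap: 28.7
grip_force: 59.5
time: 10.5
tool_pos: [498.0, -155.3, 331.3]
tcp_rot: [-180.0, -14.8, -18.2]
ft_force: [0.5, -0.2, -1.3]
finger_gap: 28.4
grip_force: 59.7
shift-before [ 0.0206 -0.0026  0.4224] shift-after [ 0.0194 -0.0029  0.4224] turn [-0.0006  0.0028 -0.0005]
[ 0.5133 -0.2103 -1.2561]
```

```bash
python3 -m jog '0.02 0 0.2 0 0.003 0 1;0 0 0.15 0 0 0 1;0 0 0.07 0 0 0 1;0 0 0 0 0 0 1'
python3 - <<'E'
from h import *
n=nrm(-18.2);S=np.array([575.2,-180.4,36])
go(S+n*(249+15),tool(-n,-blk(-18.2)[1]))
w=snapshot("wrist");s=snapshot("side")
p,R=pose();f=p+R.apply([0,0,249]);print("wrist foot",proj(w,f),"spot",proj(w,S),"side foot",proj(s,f),"spot",proj(s,S))
o=np.zeros((560,800,3),np.uint8)
u,v=map(int,proj(w,S));a=w["img"][max(v-70,0):v+70,u-50:u+50];print("wrist crop",u-50,max(v-70,0))
o[:a.shape[0]*4,:400]=cv2.resize(a,None,fx=4,fy=4,interpolation=2)
u,v=map(int,proj(s,S));a=s["img"][v-45:v+25,u-25:u+25];print("side crop",u-25,v-45)
o[:560,400:]=cv2.resize(a,None,fx=8,fy=8,interpolation=2)
cv2.imwrite("pics/c6.png",o[:,:,::-1])
E
```

```text
time: 11.0
tool_pos: [510.6, -159.1, 291.8]
tcp_rot: [-180.0, -14.9, -18.2]
ft_force: [0.7, -0.0, -0.6]
finger_gap: 28.3
grip_force: 59.7
shift-before [-0.0048  0.0007  0.0065] shift-after [-0.0048  0.0007  0.0064] turn [-0.0007  0.0016  0.0002]
wrist foot (np.float64(283.2683755951447), np.float64(223.074639610726)) spot (np.float64(283.37965535213016), np.float64(216.75980470676413)) side foot (np.float64(264.72235925528116), np.float64(281.19016646054956)) spot (np.float64(266.3395319078834), np.float64(288.5600150652716))
wrist crop 233 146
side crop 241 243
```

View pics/c6.png

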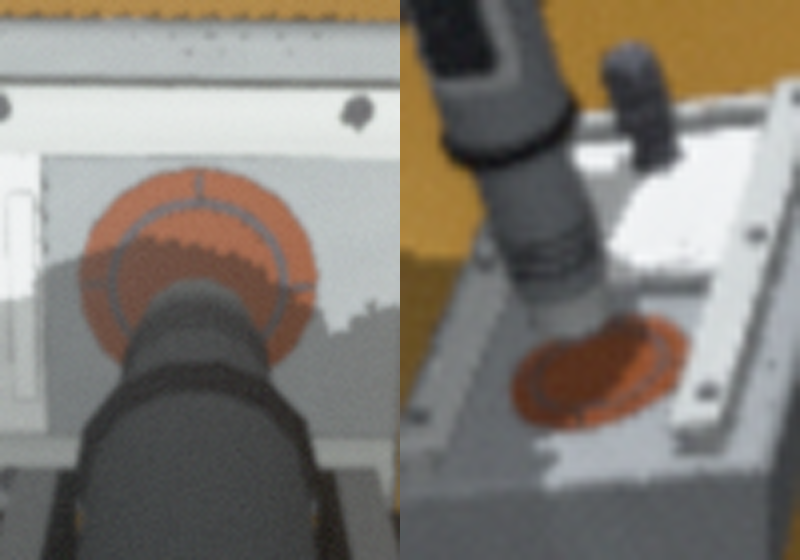

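The wrist crop shows the ring centre at crop (198,287), i.e. pixel (282.5,217.8). The foot is centred left to right, with its front rim at pixel row 216, so it sits a few mm short down the slope. In the side crop the foot is at about pixel (262.5,283) against a predicted (264.7,281). I'll quantify the offset.

```bash
python3 - <<'E'
from h import *
w=snapshot("wrist");s=snapshot("side");p,R=pose();n=nrm(-18.2);bx,by=blk(-18.2)
S=tri([ray(w,282.5,217.75),ray(s,266,289.5)]);print("spot",S, onz(w,282.5,217.75,36))
for dx in(0,-2,-4,-6):
  for L in (249,254): 
    f=p+R.apply([dx,0,L]);print(dx,L,"rim",proj(w,f+R.apply([10,0,0])),"side",proj(s,f))
g=w["img"][205:235,281:285].mean((1,2));print(g.round())
E
```

```text
spot [ 574.9611 -179.7967   33.31  ] [ 575.5549 -179.9303   36.    ]
0 249 rim (np.float64(283.2046610634535), np.float64(210.3219780344496)) side (np.float64(264.9028547630485), np.float64(280.9897551181587))
0 254 rim (np.float64(283.1776798454405), np.float64(208.02238621666953)) side (np.float64(265.6114256711716), np.float64(283.1478512237702))
-2 249 rim (np.float64(283.20044366941573), np.float64(213.06275320946207)) side (np.float64(263.90253607256665), np.float64(281.10106308370877))
-2 254 rim (np.float64(283.17362188468815), np.float64(210.7144245627296)) side (np.float64(264.6128218757802), np.float64(283.25760481448833))
-4 249 rim (np.float64(283.196250023643), np.float64(215.78809500195229)) side (np.float64(262.90343877153055), np.float64(281.21223514219673))
-4 254 rim (np.float64(283.1695863163207), np.float64(213.39160787141594)) side (np.float64(263.61543476077526), np.float64(283.3672246834624))
-6 249 rim (np.float64(283.19207992610785), np.float64(218.49813340464425)) side (np.float64(261.90556062432955), np.float64(281.3232715423847))
-6 254 rim (np.float64(283.16557295550166), np.float64(216.0540587626167)) side (np.float64(262.6192621039395), np.float64(283.4767110749296))
[120. 116. 103.  90.  87.  85.  85.  83.  84.  85.  91.  97.  98.  93.
  87.  80.  74.  67.  67.  67.  67.  68.  69.  73.  77.  78.  77.  77.
  77.  75.]
```

```bash
python3 - <<'E'
from h import *
w=snapshot("wrist");p,R=pose()
for dx in(0,-2,-4,-6):
    print(dx,"collar front",proj(w,p+R.apply([dx+17,0,249-52]))[1],"top rim near side",proj(w,p+R.apply([dx+13,0,249-124]))[1],proj(w,p+R.apply([dx,0,249-124])),proj(w,p+R.apply([dx-13,0,249-124]))[1])
g=w["img"][225:420,283].mean(1);print(g.round().astype(int).tolist())
E
```

```text
0 collar front 229.82646783641408 top rim near side 321.85918375293284 (np.float64(284.47358812929343), np.float64(353.1290435715265)) 382.2092917108823
-2 collar front 233.27540142474504 top rim near side 326.82229905968836 (np.float64(284.4580069475456), np.float64(357.7395137543475)) 386.5034086856033
-4 collar front 236.6994846600917 top rim near side 331.7285803847329 (np.float64(284.442597788054), np.float64(362.29908256814167)) 390.7517591137866
-6 collar front 240.09898515703176 top rim near side 336.5789984023852 (np.float64(284.4273578176697), np.float64(366.80858834129344)) 394.9550707844037
[64, 67, 68, 75, 77, 79, 77, 78, 76, 74, 73, 66, 51, 50, 53, 53, 47, 50, 57, 65, 71, 73, 71, 72, 73, 71, 76, 75, 71, 73, 74, 70, 71, 70, 69, 74, 69, 71, 68, 70, 70, 70, 70, 73, 67, 70, 68, 69, 69, 66, 70, 68, 68, 70, 71, 69, 66, 70, 69, 69, 68, 66, 68, 69, 65, 66, 68, 66, 66, 67, 67, 67, 65, 66, 65, 65, 67, 69, 70, 68, 67, 65, 65, 66, 69, 64, 70, 72, 76, 77, 78, 82, 84, 89, 86, 88, 91, 86, 90, 88, 90, 92, 93, 95, 100, 107, 110, 110, 108, 107, 103, 102, 99, 105, 102, 103, 104, 102, 102, 104, 102, 105, 102, 101, 104, 100, 105, 103, 105, 103, 103, 102, 102, 103, 104, 99, 103, 103, 101, 101, 103, 103, 103, 98, 100, 101, 105, 102, 99, 99, 99, 102, 99, 103, 99, 99, 97, 101, 103, 114, 120, 121, 120, 119, 122, 120, 102, 70, 39, 33, 34, 34, 34, 29, 26, 28, 26, 28, 32, 26, 27, 31, 32, 30, 26, 32, 23, 29, 23, 25, 27, 30, 29, 24, 24]
```

The collar, rim and top all agree on a −4 mm tool-x offset, with no tilt and a foot distance of 249 mm.

```bash
python3 - <<'E'
from h import *
n=nrm(-18.2);S=np.array([575.4,-180.1,36]);T=tool(-n,-blk(-18.2)[1])
go(S-T.apply([-4,0,249]),T)
E
```

```text
shift-before [ 0.0255 -0.0036  0.1738] shift-after [ 0.0258 -0.0036  0.1737] turn [-0.0004 -0.0018  0.0002]
```

```bash
python3 -m jog '0.027 -0.003 0.07 0 0 0 1;0 0 0.05 0 0 0 1;0 0 0 0 0 0 1';for i in 1; do python3 -m jog '0 0 0.03 0 0 0 1;0 0 0 0 0 0 1'; done;python3 -m jog '0 0 0.03 0 0 0 1;0 0 0 0 0 0 1';python3 -m jog '0 0 0.02 0 0 0 1;0 0 0 0 0 0 1'
```

```text
time: 11.62
tool_pos: [516.2, -160.6, 281.1]
tcp_rot: [-180.0, -15.0, -18.2]
ft_force: [-0.6, 0.2, -1.1]
finger_gap: 28.6
grip_force: 59.7
time: 11.88
tool_pos: [517.1, -161.0, 278.8]
tcp_rot: [-180.0, -15.0, -18.2]
ft_force: [-0.2, -0.1, -1.8]
finger_gap: 28.7
grip_force: 59.7
time: 12.12
tool_pos: [518.0, -161.3, 276.5]
tcp_rot: [-180.0, -15.1, -18.2]
ft_force: [-0.9, 0.8, 0.7]
finger_gap: 28.7
grip_force: 59.9
time: 12.38
tool_pos: [518.5, -161.4, 274.5]
tcp_rot: [-180.0, -15.1, -18.2]
ft_force: [-1.7, 1.6, 2.4]
finger_gap: 28.6
grip_force: 60.0
```

```bash
python3 -m jog '0 0 0.015 0 0 0 1;0 0 0 0 0 0 1;0 0 0 0 0 0 1';python3 -m jog '0 0 0.015 0 0 0 1;0 0 0 0 0 0 1;0 0 0 0 0 0 1';python3 -m jog '0 0 0.01 0 0 0 1;0 0 0 0 0 0 1;0 0 0 0 0 0 1'
```

```text
time: 12.75
tool_pos: [518.8, -161.5, 273.0]
tcp_rot: [-180.0, -15.1, -18.2]
ft_force: [-0.8, 1.1, 2.5]
finger_gap: 28.8
grip_force: 60.1
time: 13.12
tool_pos: [519.2, -161.7, 271.5]
tcp_rot: [-180.0, -15.1, -18.2]
ft_force: [-0.5, 0.1, 3.6]
finger_gap: 28.3
grip_force: 60.2
time: 13.5
tool_pos: [519.4, -161.7, 270.5]
tcp_rot: [-180.0, -15.1, -18.2]
ft_force: [-1.4, 1.6, 4.6]
finger_gap: 28.6
grip_force: 60.5
```

```bash
python3 -m jog '0 0 0.006 0 0 0 1;0 0 0 0 0 0 1;0 0 0 0 0 0 1';python3 -m jog '0 0 0.004 0 0 0 1;0 0 0 0 0 0 1;0 0 0 0 0 0 1'
```

```text
time: 13.88
tool_pos: [519.6, -161.8, 270.5]
tcp_rot: [-180.0, -15.1, -18.2]
ft_force: [-4.1, 1.1, 9.5]
finger_gap: 28.9
grip_force: 61.1
time: 14.25
tool_pos: [519.8, -161.8, 270.5]
tcp_rot: [-180.0, -15.1, -18.2]
ft_force: [-6.4, 2.4, 13.0]
finger_gap: 29.1
grip_force: 61.3
```

The sleeve is home, because the force now rises hard. I'll ease off a little and check.

```bash
python3 -m jog '0 0 -0.006 0 0 0 1;0 0 0 0 0 0 1;0 0 0 0 0 0 1;0 0 0 0 0 0 1'
python3 - <<'E'
from h import *
w=snapshot("wrist");s=snapshot("side");p,R=pose();n=nrm(-18.2);S=np.array([575.4,-180.1,36])
f=p+R.apply([-4,0,241]);print("foot-spot tool axes",R.inv().apply(f-S),"tilt",np.degrees(np.arccos(-R.apply([0,0,1])@n)),"F",sense()["ft_force"])
print("collar front exp",proj(w,p+R.apply([13,0,197])), "top back", proj(w,p+R.apply([-17,0,125])),"spot px",proj(w,S))
g=w["img"][225:420,283].mean(1).astype(int);print(g[5:20].tolist(),g[155:180].tolist())
o=np.zeros((560,800,3),np.uint8)
a=w["img"][146:286,233:333];o[:560,:400]=cv2.resize(a,None,fx=4,fy=4,interpolation=2)
a=s["img"][243:313,241:291];o[:560,400:]=cv2.resize(a,None,fx=8,fy=8,interpolation=2)
cv2.imwrite("pics/c7.png",o[:,:,::-1])
E
```

```text
time: 14.75
tool_pos: [519.6, -161.8, 270.5]
tcp_rot: [-180.0, -15.1, -18.2]
ft_force: [-3.5, 0.9, 7.7]
finger_gap: 28.4
grip_force: 60.6
foot-spot tool axes [ 0.2117 -0.0595 -0.7124] tilt 0.07206883555343409 F [-2.904   0.8635  7.8316]
collar front exp (np.float64(283.5565392621026), np.float64(236.70448129204308)) top back (np.float64(284.36653024638446), np.float64(390.68232371670695)) spot px (np.float64(283.2773612341677), np.float64(233.92180919094767))
[77, 80, 80, 78, 78, 74, 68, 51, 52, 56, 53, 50, 50, 58, 65] [101, 98, 99, 110, 128, 136, 138, 142, 139, 137, 134, 114, 75, 42, 35, 31, 36, 35, 35, 31, 25, 25, 33, 31, 33]
```

View pics/c7.png

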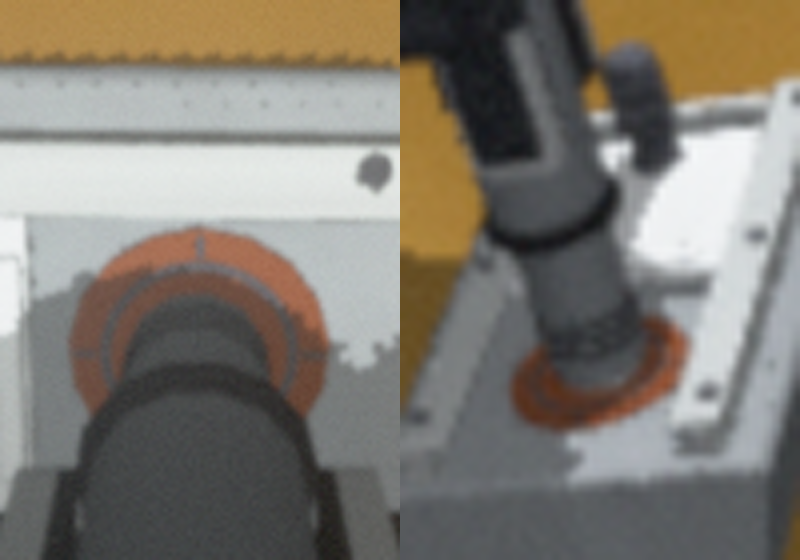

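The foot sits centred in the ring, with the front rim at crop row 298 against 295 expected. The slide is open, the pen is square to the disc, and the force is about 9 N.

```bash
python3 -c "
from bench import *
print(hand_in())"
```

```text
the job is handed in; nothing more can be done
None
```

I handed the job in, with no verdict returned: the slide was clicked open and staying open by itself, and the pen was still held square to the disc, its foot within about 1 mm of the ring centre, sleeve home at roughly 9 N.

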